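# Hang the rinsed mixing cup on the slanted draining peg

### The arm

A 7-joint arm with a two-finger parallel gripper is mounted at the origin on the work surface. World frame = base frame: x ahead of the robot, y to its left, z up, the work surface at z = 0. Lengths are in m, angles in rad, forces in N, time in s.
With the tool pointing down it reaches from about 0.4 to 0.85 m from the base axis. Payload 6.9 kg.
Tool frame: the origin (TCP) lies midway between the tips of the shut fingers; the grasp point (between the pads) lies behind it (ctrl.pinch_z is the z of the grasp point in the tool frame, in m); z points along the fingers, y is the direction in which the jaws open and shut (so a half turn about z gives the same grasp; the last joint's range is limited). The gripper opens to 85 mm and grips with 20 to 120 N. Pads are 22 mm wide; open, the fingers measure 114 mm over their backs; the gripper's body (76 mm by 85 mm) begins 54 mm behind the grasp point. The pads swing forward as they close: fully open they stand 13 mm farther back than shut.
Start: joints at [1.228, 0.507, -0.238, 1.5, 0.126, 1.149, -0.155], TCP at [0.271, -0.563, 0.231] pointing down, gripper open.
Joint ranges: [-3.08, 3.08], [-0.24, 2.05], [-1.43, 1.35], [0, 2.5], [-1.52, 4.66], [0.17, 1.96], [-2.89, 2.89]. Speed limits (rad/s): [2.39, 2.39, 3.14, 3.14, 3.14, 3.14, 3.14].

### API

Orientations are given as a unit quaternion [w, x, y, z].
In Python, from station import ctrl, get_state, vision, ticket, models gives the robot as it stands. Calls block until the motion is done:
- ctrl.movep(position, orientation): joint-space move of the TCP to a pose.
- ctrl.movel(position, frame=None, max_speed=0.15): straight line of the TCP; frame=None keeps the orientation; max_speed is the mean speed in m/s.
- ctrl.set_joints(angles): joint-space move.
- ctrl.ungrasp() and ctrl.close_gripper(force=None): open the fingers fully, or close them until they stop; force is the grip in N (None keeps the last).
- ctrl.pause(seconds).
- ctrl.ik(position, orientation): joint angles nearest the present ones, or None.
- get_state(): the state.
- vision.grab_frame(name): name is "scene" or "top"; returns (picture, depth): 400x640x3 uint8, blue, green, red; 400x640 float32, m along the optical axis (not along the pixel's ray), 0 where there is no reading.
- vision.camera_info(name): a dict with "mtx" (3x3 intrinsics, pixels), "R" (3x3) and "t" (3): a world point X has camera coordinates R X + t. Camera axes: x right, y down, z forward; pixel columns grow to the right and rows downward; lengths in m; the calibration is good to about 2 mm. A picture is of the moment at which its call begins. camera_info takes no time and is no camera call.
A pose or a line that the arm cannot do raises ctrl.Unreachable and nothing moves.
- ticket.close_job(): hands the job in, once; it reports no verdict.
Trained networks look in the newest picture that a camera, given by its name, has taken for a name from the list of things; names that differ only in an ending like _2 or _b are one class to them, and where a whole thing is asked for, a point or a joint stands for the part that bears it (a point fixed in the world has none). Each returns a list of dicts, best first, with "p" (0 to 1); they miss things now and then, are a little off and sometimes report something else, mostly with a low value. They report only what shows in the picture. A call takes as long as a camera call. They do not tell look-alikes from the thing itself.
- models.recognise(camera, target): "point" ([column, row] in pixels, amid what is visible of it).
- models.masks_of(camera, target): "mask" (400x640 bool, what is visible of it) and "point" ([column, row] in pixels, amid what is visible of it).
The state is a dict: "time": time; "qpos": joint angles; "qd": joint speeds; "tau": joint torques, N m; "tcp_pos": TCP position; "eef_rot": TCP orientation; "contact_force": force on the tool from outside, world axes, zero at the start; "wrist_torque": the same for the moment, N m; "width": finger opening in m.
Only numpy, scipy, OpenCV 4.12 (cv2) and the standard library are available. Lean on these libraries where they do the work, as an engineer would, in place of code of your own. Each camera call takes 0.05 s, during which the arm holds its last target.

### The job

Pick up the rinsed steel mixing cup standing mouth-down on the drip tray and hang it mouth-down on the empty slanted draining peg: bring it in along the peg, slide it over the peg's two sprung grips, and press it gently on until its rim has pushed the sprung rubber seat about half-way (about 6 mm) into its 12 mm of travel, never near its end. Then let go so that it stays there, and leave the other things where they are.

Things in the scene. Friction and masses are not known exactly. Their poses are not given: they have to be found in the camera images.
- cup_mid (a point): Steel mixing cup, the only loose one: a plain round tumbler, outside diameter 46, bore 41, 100 tall, closed end (4 thick) up and open mouth down, about 150 g (varies). The point is its centre: on the axis, 50 above the mouth's rim; z runs from mouth to closed end. It starts on the drip tray.
- cup_mouth (a point): Centre of the cup's mouth, in the plane of its rim; z points to the closed end.
- peg_tip (a point): Tip of the EMPTY slanted white plastic peg, on its axis, 128 above the table. z points out of the peg along its axis, 35 degrees from vertical, leaning to the front of its stand, roughly towards the robot; y is level. The peg is a round rod of diameter 34, 120 long from foot to tip; its last 17 mm taper to diameter 14.
- peg_grips (a point): Point on the peg axis 27 below the tip, axes as peg_tip, midway between two sprung steel grips bulging from the peg at +y and -y, from 12 to 42 below the tip. Free, they stand 22 from the axis; they yield inward, about 6 N each with the cup on. The cup then drags with about 5 to 10 N, either way, and stays where it is let go, even short of the seat.
- seat (a joint): Rubber seat disc (diameter 56, 6 thick) round the peg below the grips, on a light spring. Value: how far it is pressed down the peg, 0 free to 0.012 at its end stop; 0.75 N starts it, then 0.6 N more per mm. A clamp collar sets its height, different each time and given by no reading: when free, its upper face lies 42 to 77 mm below the peg tip along the axis.
- stand: The empty peg's dark steel base plate, 130 x 120 x 22, fixed; origin under its centre, 34 behind the peg tip; the peg leans to its -x.
- tray: Grey drip tray, fixed, 200 x 200, rim 10 high, floor 4 thick; origin under its centre. The cup stands in its -x half, the glass beaker in its +x half, so the cup's two sides along the tray's y are free.
- other_stand: The same stand with its peg already taken by a like cup, fixed as one piece; origin under its base plate. Its cup reaches 0.17 above the table.
- beaker: Bystander: clear glass beaker mouth-down on the tray, diameter 58, 66 tall; origin under its centre.
- dish: Bystander: white ceramic dish, diameter 80, 22 tall; origin under its centre.
- flacon_a: Bystander: amber glass perfume bottle, 30 x 50 x 107; origin under its centre.
- flacon_b: Bystander: clear glass perfume bottle, 45 x 45 x 92; origin under its centre.
- oil_bottle: Bystander: round amber bottle, diameter 48, 130 tall; origin under its centre.
- cream_jar: Bystander: round green glass jar, diameter 56, 50 tall; origin under its centre.
- carton: Bystander: cardboard carton 60 x 80 x 110; origin under its centre.
Mind the look-alikes: they are no part of the job. Leave any blue, pink or red look-alike of the part that bears cup_mid alone.

How it is judged:
By the outcome, as a careful person would: the job done as asked, in the order asked, and still so for the second after the job is handed in, with the robot touching nothing.
It also fails if it takes over 61 s, if anything falls off the work surface, if the arm or the gripper's body presses on something with over 40 N, if the wrist force passes 120 N, or if a joint passes its speed limit or range.

## Working session

There is one attempt and no reset: what is moved stays moved. The work goes in short steps, each a Python script; the robot and the scene stay as the last script left them, time stands still between calls to the robot, and variables do not carry over. Pictures are saved under pics/ and viewed, and the job is handed in when it is done.

```bash
ls; mkdir -p pics
python3 - <<'E'
from station import ctrl,get_state,vision,models
import cv2
print(get_state(), ctrl.pinch_z)
for c in ("scene","top"):
    p,d=vision.grab_frame(c); cv2.imwrite(f"pics/{c}0.png",p)
    i=vision.camera_info(c); print(c,i)
    for t in ("cup_mid","peg_tip","stand","tray","seat","other_stand"):
        try: print(t,[(r["p"],r["point"]) for r in models.recognise(c,t)][:4])
        except Exception as e: print(t,e)
E
```

```text
pics
{'time': 0.0, 'qpos': array([ 1.22852154,  0.50835048, -0.23752844,  1.50115606,  0.12568276,
        1.1489159 , -0.15480042]), 'qd': array([-0.00106233, -0.00090627, -0.00272575,  0.00124116, -0.00112443,
       -0.00014826,  0.00087802]), 'tau': array([ 7.94566877e-04, -6.20602512e+01, -2.18663469e+00, -2.49653327e+01,
        1.25507824e-02,  1.18546112e-02,  4.00281715e-05]), 'tcp_pos': array([ 0.27030982, -0.56294352,  0.23041395]), 'eef_rot': array([-8.95644747e-04,  9.75039580e-01,  2.22029209e-01, -2.14155704e-04]), 'contact_force': array([ 0.24946261, -0.22340815,  0.08806701]), 'wrist_torque': array([-0.02020413,  0.02634089,  0.00189413]), 'width': 0.08523171869470207} -0.0187
scene {'mtx': array([[475.36735512,   0.        , 318.1547347 ],
       [  0.        , 475.36735512, 201.33535428],
       [  0.        ,   0.        ,   1.        ]]), 'R': array([[ 1.42386124e-01,  9.89811153e-01, -2.71921488e-04],
       [ 8.12465763e-01, -1.17031574e-01, -5.71141834e-01],
       [-5.65354380e-01,  8.11017453e-02, -8.20851346e-01]]), 't': array([-0.10652728, -0.38233892,  1.
[... 295 characters left out ...]
8.5]), (0.27, [404.2, 209.6])]
top {'mtx': array([[383.92263225,   0.        , 323.26814566],
       [  0.        , 383.92263225, 200.87282188],
       [  0.        ,   0.        ,   1.        ]]), 'R': array([[ 2.97922461e-03, -9.99932609e-01, -1.12206332e-02],
       [-9.82913424e-01, -8.63035964e-04, -1.84066445e-01],
       [ 1.84044357e-01,  1.15772862e-02, -9.82849755e-01]]), 't': array([0.02420733, 0.56749024, 1.24230671])}
cup_mid [(0.82, [192.2, 223.8]), (0.79, [235.6, 268.6]), (0.62, [252.7, 221.1]), (0.55, [264.2, 266.8])]
peg_tip [(0.68, [330.0, 210.7])]
stand [(0.61, [327.6, 211.7])]
tray [(0.77, [252.2, 215.3])]
seat [(0.52, [326.0, 204.9])]
other_stand [(0.71, [400.4, 224.6])]
```

View pics/scene0.png

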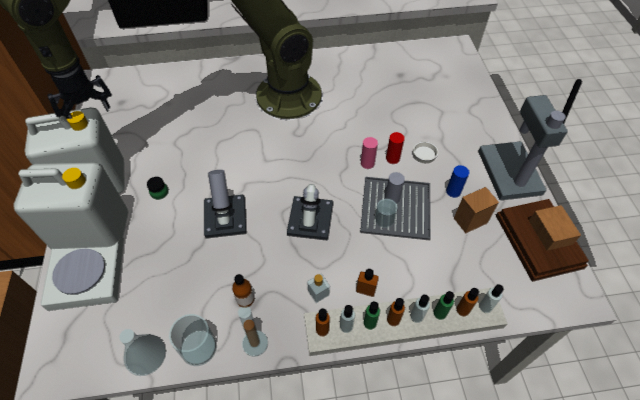

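View pics/top0.png

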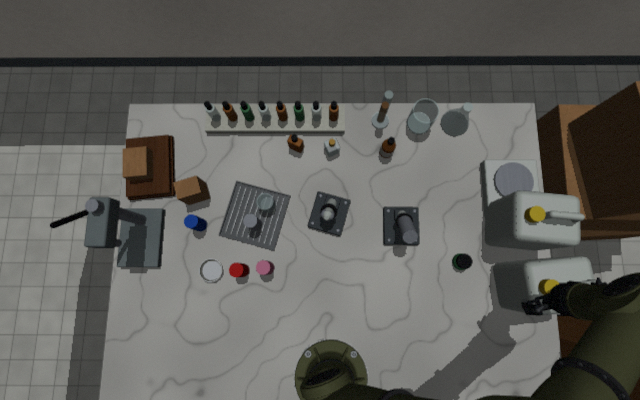

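Run:
```python
import cv2
a=cv2.imread("pics/scene0.png")[110:270,190:490]; b=cv2.imread("pics/top0.png")[150:310,170:450]
cv2.imwrite("pics/sc_crop.png",cv2.resize(a,None,fx=2.66,fy=2.66,interpolation=3)); cv2.imwrite("pics/top_crop.png",cv2.resize(b,None,fx=2.8,fy=2.8,interpolation=3))
```

```text
(no output)
```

View pics/sc_crop.png

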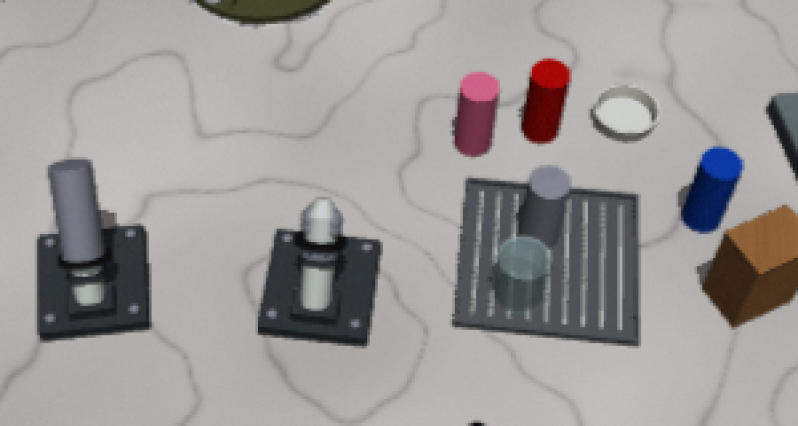

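View pics/top_crop.png

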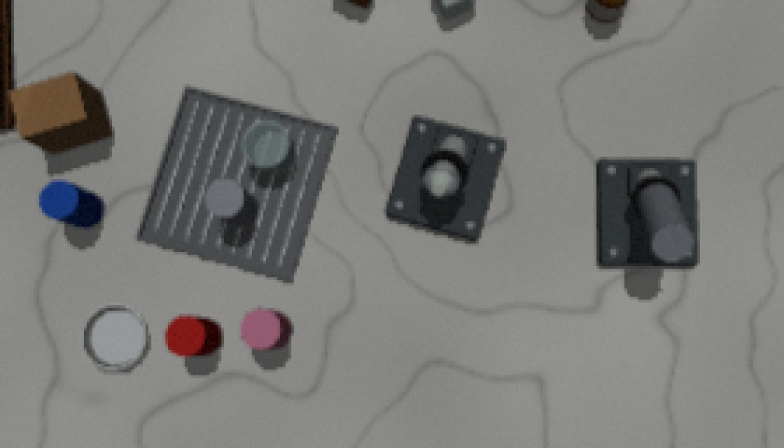

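Choosing the target: candidates in the scene picture are the grey cup on the tray (395,188), pink (369,151), red (395,148), blue (458,181) and the grey cup already on the other peg (219,190). The grey cup on the tray, top view (251,221), fits the description and the crop confirms it. The empty peg is at (311,205), with its black seat ring visible.

```bash
cat > h.py <<'E'
from station import ctrl,get_state,vision,models,ticket
import numpy as np,cv2
from scipy.optimize import least_squares
from scipy.spatial.transform import Rotation as Rot
CI={c:vision.camera_info(c) for c in("scene","top")}
def proj(c,X):
    i=CI[c]; q=(np.atleast_2d(X)@i["R"].T+i["t"])@i["mtx"].T; return q[:,:2]/q[:,2:]
def cloud(c,d):
    i=CI[c]; v,u=np.mgrid[:400,:640]; r=np.stack([u,v,np.ones_like(u)],-1)@np.linalg.inv(i["mtx"]).T
    return (r*d[...,None]-i["t"])@i["R"]
def onz(c,uv,z):
    i=CI[c]; r=(np.append(uv,1)@np.linalg.inv(i["mtx"]).T)@i["R"]; o=-i["t"]@i["R"]; return o+r*(z-o[2])/r[2]
def quat(Rm):
    q=Rot.from_matrix(Rm).as_quat(); return q[[3,0,1,2]]
E
python3 - <<'E'
from h import *
for c in CI: print(c,"cam at",-CI[c]["t"]@CI[c]["R"])
for c in ("scene","top"):
    p,d=vision.grab_frame(c); P=cloud(c,d); np.savez(f"pics/{c}.npz",p=p,d=d)
    # table check
    print(c,"table z",np.median(P[300:320,300:340,2]) , (d==0).mean())
    for t in ("cup_mid","stand","tray","beaker","seat"):
        for m in models.masks_of(c,t)[:3]:
            k=m["mask"]&(d>0); Q=P[k]
            np.save(f"pics/{c}_{t}_{int(m['point'][0])}.npy",m["mask"])
            print(c,t,m["p"],np.round(m["point"],1),k.sum(),np.round(np.median(Q,0),3),"zmax",np.round(np.percentile(Q[:,2],[2,98]),3))
    X=P
    for name,uv in (("cup",dict(scene=(392,188),top=(251,221))[c]),("stand",dict(scene=(310,216),top=(329,213))[c])):
        u0,v0=uv; w=40
        sub=P[v0-w:v0+w,u0-w:u0+w].reshape(-1,3)
        if name=="cup":
            k=(sub[:,2]>.098)&(sub[:,2]<.112); print(" cup top",k.sum(),sub[k].mean(0), np.ptp(sub[k],0))
        else:
            k=(sub[:,2]>.016)&(sub[:,2]<.028); r=cv2.minAreaRect(sub[k][:,:2].astype(np.float32)*1000); print(" plate",k.sum(),r, np.median(sub[k][:,2])); print(cv2.boxPoints(r))
            k=(sub[:,2]>.112); print(" tip",k.sum(),sub[k].mean(0),sub[:,2].max())
E
```

```text
scene cam at [ 1.28744921 -0.07725448  1.17783475]
top cam at [0.32908212 0.01031292 1.32572838]
scene table z 0.0013962153687486257 0.0039296875
scene cup_mid 0.92 [369.4 151.1] 422 [0.366 0.212 0.073] zmax [0.007 0.102]
scene cup_mid 0.91 [395.7 147.1] 476 [0.357 0.297 0.064] zmax [-0.003  0.102]
scene cup_mid 0.56 [458.1 181.8] 443 [0.512 0.447 0.077] zmax [0.01  0.102]
scene stand 0.78 [309.5 216.2] 1863 [0.551 0.006 0.022] zmax [0.001 0.125]
scene tray 0.66 [405.7 208. ] 3036 [0.545 0.282 0.003] zmax [-0.002  0.012]
scene beaker 0.94 [384.5 210.3] 513 [0.581 0.217 0.065] zmax [0.006 0.072]
scene seat 0.57 [311.6 202.1] 66 [0.545 0.016 0.1  ] zmax [0.085 0.106]
 cup top 170 [0.49904489 0.26086223 0.1023598 ] [0.14970236 0.07272118 0.01092789]
 plate 991 ((538.4793090820312, 7.0172576904296875), (119.88074493408203, 133.65333557128906), 74.01082611083984) 0.02054486577528459
[[457.727    -32.19646 ]
 [586.2098   -69.01204 ]
 [619.2316    46.230976]
 [490.74884   83.046555]]
 tip 167 [ 0.65830467 -0.00336342  0.31061659] 1.1778347519126071
top table z -0.000699142327675077 0.003785
[... 196 characters left out ...]
0.209 0.099] zmax [0.018 0.104]
top stand 0.96 [329. 210.] 1262 [0.526 0.006 0.022] zmax [0.015 0.127]
top stand 0.61 [327.1 206.3] 73 [0.541 0.009 0.101] zmax [0.081 0.108]
top tray 0.76 [252.4 213.3] 2869 [0.523 0.273 0.004] zmax [-0.003  0.015]
top beaker 0.83 [266.1 201.6] 303 [0.56  0.216 0.068] zmax [0.002 0.074]
 cup top 160 [0.49141191 0.25926626 0.10279435] [0.15012105 0.07461938 0.01195104]
 plate 908 ((533.1675415039062, 6.287322998046875), (119.84645080566406, 130.0502471923828), 73.90420532226562) 0.021044779071774822
[[454.07806  -33.25905 ]
 [579.03033  -69.31472 ]
 [612.257     45.833694]
 [487.30475   81.889366]]
 tip 139 [0.47938321 0.0114069  0.33830789] 1.3257283755834837
```

Run:
```python
from h import *
# model overlay
def model(x,y,yaw,s=.06):
    Rz=Rot.from_euler('z',yaw).as_matrix(); o=np.array([x,y,0])
    pl=np.array([[a*.065,b*.06,.022] for a,b in((1,1),(1,-1),(-1,-1),(-1,1))])@Rz.T+o
    tip=o+Rz@[-.034,0,.128]; ax=Rz@[-np.sin(np.radians(35)),0,np.cos(np.radians(35))]; Y=Rz@[0,1,0]; X=np.cross(Y,ax)
    t=np.linspace(0,2*np.pi,40)[:,None]
    C=lambda d,r: tip-d*ax+r*(np.cos(t)*X+np.sin(t)*Y)
    return pl,tip,ax,[C(0,.007),C(.017,.017),C(.12,.017),C(s,.028),C(s+.006,.028)]
pl,tip,ax,cs=model(.535,.0065,np.radians(-16)); print(tip,ax)
for c,(u,v) in (("scene",(310,207)),("top",(329,211))):
    p=np.load(f"pics/{c}.npz")["p"]; w=30;S=10
    im=cv2.resize(p[v-w:v+w,u-w:u+w],None,fx=S,fy=S,interpolation=cv2.INTER_CUBIC); raw=im.copy()
    f=lambda X:np.int32(np.round((proj(c,X)-[u-w,v-w]+.5)*S))
    cv2.polylines(im,[f(pl)],True,(0,255,0),1)
    for k in cs: cv2.polylines(im,[f(k)],True,(0,0,255),1)
    cv2.imwrite(f"pics/ov_{c}.png",im); cv2.imwrite(f"pics/raw_{c}.png",raw)
```

```text
[0.5023171  0.01587167 0.128     ] [-0.55135706  0.15809909  0.81915204]
```

View pics/ov_scene.png

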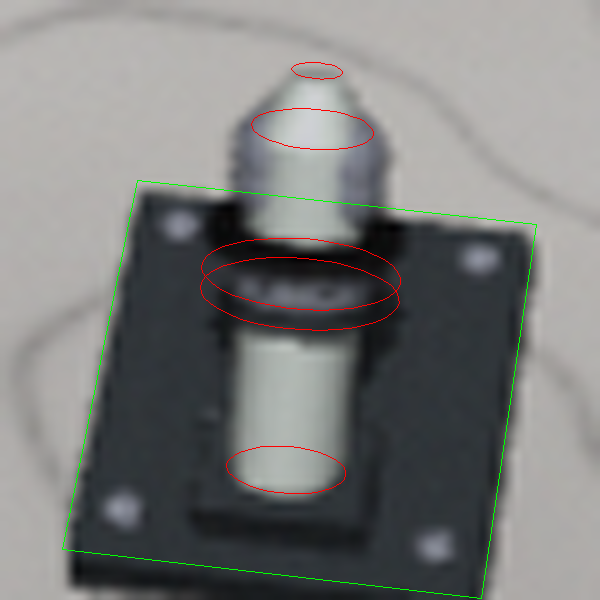

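View pics/ov_top.png

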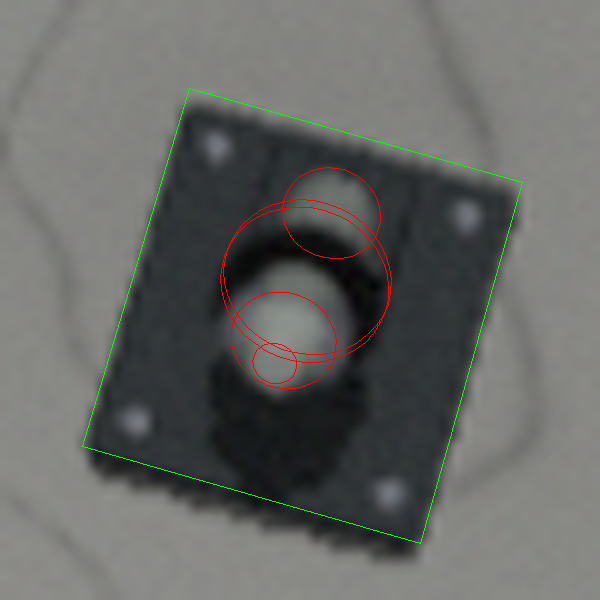

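View pics/raw_scene.png

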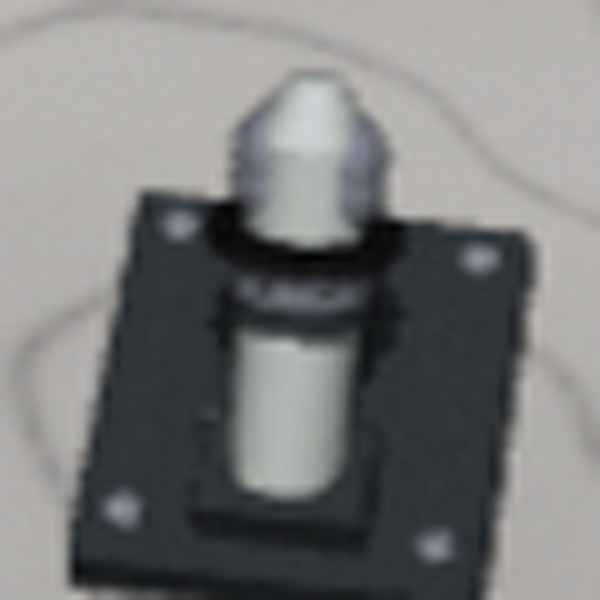

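Run:
```python
from h import *
sc={"scene":(np.array([[181,224],[479,258],[124,509],[435,546]])/10-.5+[280,177]),"top":(np.array([[217,147],[467,216],[136,422],[390,493]])/10-.5+[299,181])}
# stand-frame signs: scene: robot at top => TL is -x ; image right = +y
sg={"scene":[(-1,-1),(-1,1),(1,-1),(1,1)],"top":[(1,1),(1,-1),(-1,1),(-1,-1)]}
def pts(q,s):
    x,y,w,a,b=q[:5]; R=Rot.from_euler('z',w).as_matrix(); return np.array([[i*a,j*b,.024] for i,j in s])@R.T+[x,y,0]
def res(q):
    r=[]
    for n,c in enumerate(("scene","top")):
        off=q[5+2*n:7+2*n]; r+=list((proj(c,pts(q,sg[c]))+off-sc[c]).ravel()/.2)+list(off/.6)
    return r
s=least_squares(res,[.535,.006,-.28,.05,.045]+[0]*4); q=s.x
print(q,s.cost,"yaw",np.degrees(q[2]))
for c in sc:
    one=least_squares(lambda z:(proj(c,pts(z,sg[c]))-sc[c]).ravel(),q[:5]).x; print(c,one)
x,y,w=q[:3]; R=Rot.from_euler('z',w).as_matrix(); tip=np.array([x,y,0])+R@[-.034,0,.128]
print("tip",tip,{c:(proj(c,tip),(proj(c,tip)-np.array(dict(scene=(280,177),top=(299,181))[c])+.5)*10) for c in sc})
# cup
for c in ("scene","top"):
    z=np.load(f"pics/{c}.npz"); P=cloud(c,z["d"]); u0,v0=dict(scene=(396,181),top=(251,221))[c]
    sub=P[v0-12:v0+12,u0-12:u0+12].reshape(-1,3); k=(sub[:,2]>.096)&(sub[:,2]<.112); print(c,"cup top",k.sum(),sub[k].mean(0),np.ptp(sub[k],0))
    print(cv2.minEnclosingCircle(np.float32(sub[k][:,:2])))
    # plate of tray
    m=(P[...,2]>.006)&(P[...,2]<.013)&(abs(P[...,0]-.525)<.14)&(abs(P[...,1]-.265)<.14); r=cv2.minAreaRect(np.float32(P[m][:,:2])); print("tray rim",m.sum(),r)
    m=np.load([f for f in __import__('glob').glob(f"pics/{c}_tray_*.npy")][0]); r=cv2.minAreaRect(np.float32(P[m][:,:2])); print("traymask",r)
```

```text
[ 0.53444919  0.00659071 -0.27758991  0.04998373  0.04474931  0.07023955
  0.39369535 -0.03757494  0.46239462] 1.4217050563511453 yaw -15.904730365467412
scene [ 0.53586438  0.00661496 -0.28029083  0.05009861  0.04462891]
top [ 0.5327976   0.00672436 -0.27418166  0.04977771  0.0448766 ]
tip [0.50175075 0.01590803 0.128     ] {'scene': (array([[311.14324922, 183.36619575]]), array([[316.43249222,  68.66195747]])), 'top': (array([[325.92249947, 216.98460975]]), array([[274.22499468, 364.84609752]]))}
scene cup top 182 [0.50085766 0.26098574 0.10197951] [0.05045977 0.04416102 0.01290809]
((0.499300092458725, 0.2642706036567688), 0.025626132264733315)
tray rim 663 ((0.5215584635734558, 0.24222418665885925), (0.2591824531555176, 0.22497683763504028), 77.91743469238281)
traymask ((0.8690980672836304, 0.16092541813850403), (0.20563603937625885, 0.940586507320404), 72.6781005859375)
top cup top 161 [0.49529037 0.2601377  0.10269207] [0.04543921 0.04585634 0.0139002 ]
((0.4956909120082855, 0.26034194231033325), 0.023081300780177116)
tray rim 726 ((0.5297253131866455, 0.2596296966075897), (0.24295157194137573, 0.2603601813316345), 0.0909031555056572)
traymask ((0.49664270877838135, 0.17243799567222595), (0.4153099060058594, 0.2120421975851059), 71.10267639160156)
```

Run:
```python
from h import *
out=[]
for c,(u,v) in (("scene",(394,195)),("top",(254,213))):
    p=np.load(f"pics/{c}.npz")["p"]; w=24;S=16
    im=cv2.resize(p[v-w:v+w,u-w:u+w],None,fx=S,fy=S,interpolation=cv2.INTER_CUBIC)
    im=cv2.resize(im,(400,400)); out.append(im)
cv2.imwrite("pics/cupcrop.png",np.hstack(out))
```

```text
(no output)
```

View pics/cupcrop.png

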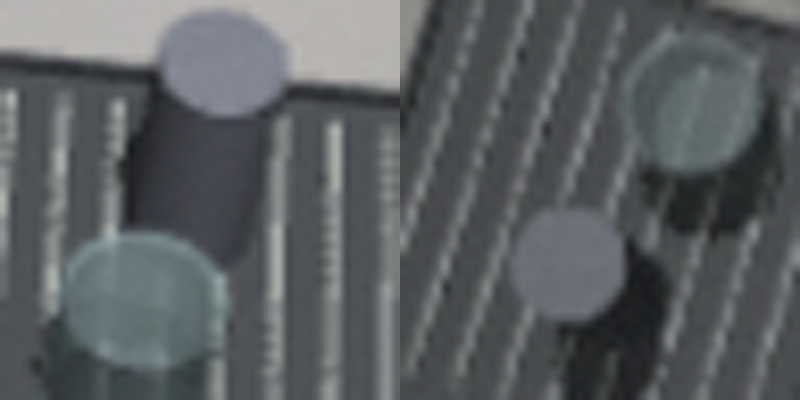

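Run:
```python
from h import *
a=np.array([222,63])/8.333+[370,171]-.5; b=np.array([168,265])/8.333+[230,189]-.5
A=onz("scene",a-[.07,.39],.104); B=onz("top",b-[-.04,.46],.104); print(A,B)
e=onz("top",[291,197],.01)-onz("top",[237,182],.01); f=onz("top",[237,182],.01)-onz("top",[220,234],.01)
print(np.degrees(np.arctan2(-e[1],-e[0]))-90,np.degrees(np.arctan2(f[1],f[0])),np.linalg.norm(e),np.linalg.norm(f))
w=np.radians(-15); cup=(A+B)/2
d=.0463
for k in(1,-1):
    y=k*np.array([-np.sin(w),np.cos(w),0]); z=np.array([0,0,-1.]); R=np.c_[np.cross(y,z),y,z]
    for h in(.0503,.25): print("grasp",k,h,np.round(ctrl.ik([cup[0],cup[1],h],quat(R)),2) if ctrl.ik([cup[0],cup[1],h],quat(R)) is not None else None)
ws=-.2776; tip=np.array([.5018,.0159,.128]); Rs=Rot.from_euler('z',ws).as_matrix(); ax=Rs@[-np.sin(np.radians(35)),0,np.cos(np.radians(35))]
for nm,y0 in(("lev",Rs@[0,1,0]),("sag",np.cross(Rs@[0,1,0],ax))):
  for k in(1,-1):
    y=k*y0; z=-ax; R=np.c_[np.cross(y,z),y,z]
    for s in(.1,.05,0,-.085):
        j=ctrl.ik(tip+ax*(s+d),quat(R)); print(nm,k,s,None if j is None else np.round(j,2))
```

```text
[0.49817708 0.26037966 0.104     ] [0.49560594 0.26105634 0.104     ]
-15.675199306124654 -15.363032417866144 0.199131652999488 0.1906035084415929
grasp 1 0.0503 [-0.06  0.72 -0.76  1.88  0.67  0.82  0.13]
grasp 1 0.25 [ 0.23  0.72 -1.41  1.63  0.72  1.42  0.05]
grasp -1 0.0503 [-0.32  0.63 -0.33  1.89  0.31  0.68 -2.66]
grasp -1 0.25 [ 0.03  0.49 -0.88  1.64  0.4   1.2  -2.77]
lev 1 0.1 [ 1.14 -0.17 -1.41  2.42  0.59  0.28  0.44]
lev 1 0.05 [ 0.14  0.11 -0.63  2.46  1.35  0.48 -0.39]
lev 1 0 [ 0.11  0.25 -0.6   2.48  1.67  0.53 -0.69]
lev 1 -0.085 [-0.1   0.45 -0.25  2.48  2.19  0.53 -1.14]
lev -1 0.1 None
lev -1 0.05 [ 0.62  0.2  -1.23  2.46  1.37  0.64  2.71]
lev -1 0 [-0.79  0.26  0.55  2.49  2.07  0.21  2.11]
lev -1 -0.085 [-0.1   0.45 -0.24  2.48  2.2   0.52  1.99]
sag 1 0.1 [ 0.85 -0.07 -1.26  2.42  0.9   0.41 -1.48]
sag 1 0.05 [-0.39  0.09 -0.04  2.46  1.34  0.4  -1.93]
sag 1 0 [ 0.53  0.41 -1.22  2.48  1.57  0.83 -2.21]
sag 1 -0.085 [ 0.49  0.71 -1.23  2.47  1.78  1.08 -2.32]
sag -1 0.1 [-0.26 -0.03 -0.24  2.42  0.99  0.49  1.53]
sag -1 0.05 [ 0.62  0.2  -1.23  2.46  1.37  0.64  1.13]
sag -1 0 [ 0.53  0.41 -1.22  2.48  1.57  0.83  0.93]
sag -1 -0.085 [ 0.49  0.71 -1.23  2.47  1.78  1.08  0.82]
```

```bash
cat >> h.py <<'E'
GH=.065; PZ=.0187
def pose(M,ax,yv,T,k=1,gh=GH):
    """TCP pose for cup mouth at M, axis ax, level jaw direction yv, tool tilted T deg about yv"""
    back=Rot.from_rotvec(np.radians(T)*yv).apply(ax); z=-back; y=k*yv
    return M+ax*gh+PZ*z, quat(np.c_[np.cross(y,z),y,z])
WS=-.2776; RS=Rot.from_euler('z',WS).as_matrix(); TIP=np.array([.5018,.0159,.128]); AX=RS@[-np.sin(np.radians(35)),0,np.cos(np.radians(35))]; YS=RS@[0,1,0]; XS=np.cross(YS,AX)
WT=np.radians(-15.5); YT=np.array([-np.sin(WT),np.cos(WT),0]); CUP=np.array([.497,.2607,.004]); Z=np.array([0,0,1.])
E
python3 - <<'E'
from h import *
for T in (0,10,20,30):
  for k in(1,-1):
    print("T",T,k)
    for nm,M,a,y in [("tray0",CUP,Z,YT),("tray+.15",CUP+.15*Z,Z,YT)]+[(f"peg{s}",TIP+s*AX,AX,YS) for s in(.08,.03,-.04,-.085)]:
        j=ctrl.ik(*pose(M,a,y,T,k)); print("  ",nm,None if j is None else np.round(j,2))
E
```

```text
T 0 1
   tray0 [-0.06  0.72 -0.76  1.88  0.67  0.82  0.13]
   tray+.15 [ 0.18  0.68 -1.23  1.71  0.68  1.24  0.09]
   peg0.08 [ 0.34  0.03 -0.83  2.44  1.14  0.48 -0.18]
   peg0.03 [ 0.58  0.29 -1.22  2.47  1.46  0.72 -0.53]
   peg-0.04 [-0.31  0.33 -0.01  2.49  2.11  0.39 -1.08]
   peg-0.085 [-0.1   0.45 -0.25  2.48  2.19  0.53 -1.14]
T 0 -1
   tray0 [-0.32  0.63 -0.33  1.89  0.31  0.67 -2.67]
   tray+.15 [-0.04  0.51 -0.76  1.71  0.39  1.07 -2.77]
   peg0.08 None
   peg0.03 [-1.02  0.19  0.75  2.48  1.58  0.2   2.6 ]
   peg-0.04 [-0.43  0.34  0.15  2.49  2.23  0.34  1.95]
   peg-0.085 [-0.1   0.45 -0.24  2.48  2.2   0.52  1.99]
T 10 1
   tray0 [ 0.04  0.81 -0.86  1.76  0.55  0.97  0.27]
   tray+.15 [ 0.2   0.76 -1.23  1.6   0.56  1.35  0.2 ]
   peg0.08 [ 0.91  0.14 -1.39  2.3   0.77  0.62  0.24]
   peg0.03 [ 0.67  0.28 -1.2   2.33  1.06  0.65 -0.04]
   peg-0.04 [-0.04  0.31 -0.25  2.35  1.23  0.32 -0.13]
   peg-0.085 [-0.22  0.41  0.03  2.34  1.59  0.18 -0.46]
T 10 -1
   tray0 [-0.22  0.69 -0.39  1.77  0.16  0.85 -2.49]
   tray+.15 [-0.06  0.56 -0.65  1.6   0.21  1.19 -2.58]
   peg
[... 874 characters left out ...]
19  0.38  0.31 -2.34]
T 30 1
   tray0 [ 0.14  1.02 -0.99  1.52  0.39  1.29  0.44]
   tray+.15 [ 0.17  0.88 -1.1   1.39  0.29  1.54  0.41]
   peg0.08 [ 0.78  0.32 -1.25  2.05  0.44  0.97  0.6 ]
   peg0.03 [ 0.63  0.39 -1.06  2.06  0.51  0.88  0.58]
   peg-0.04 [ 0.51  0.5  -0.9   2.06  0.63  0.79  0.52]
   peg-0.085 [ 0.48  0.59 -0.86  2.04  0.74  0.76  0.45]
T 30 -1
   tray0 [-0.11  0.86 -0.44  1.53 -0.02  1.2  -2.31]
   tray+.15 [-0.06  0.72 -0.54  1.39 -0.03  1.48 -2.39]
   peg0.08 [ 0.4   0.19 -0.69  2.05  0.22  0.88 -2.26]
   peg0.03 [ 0.28  0.28 -0.55  2.06  0.27  0.78 -2.28]
   peg-0.04 [ 0.13  0.39 -0.33  2.06  0.27  0.65 -2.24]
   peg-0.085 [ 0.05  0.47 -0.21  2.05  0.24  0.57 -2.18]
```

Run:
```python
from h import *
P0,q=pose(CUP+.13*Z,Z,YT,20)
ctrl.movep([.35,-.40,.42],get_state()["eef_rot"]); s=get_state(); print(s["time"],s["tcp_pos"])
ctrl.movep([.45,.0,.42],q); s=get_state(); print(s["time"],s["tcp_pos"])
ctrl.movep(P0,q); s=get_state(); print(s["time"],s["tcp_pos"],P0,s["qpos"])
for c in CI:
    p,d=vision.grab_frame(c); cv2.imwrite(f"pics/{c}1.png",p)
a=cv2.imread("pics/scene1.png")[90:250,290:490]; b=cv2.imread("pics/top1.png")[130:290,150:350]
cv2.imwrite("pics/pre.png",cv2.resize(np.hstack([a,b]),None,fx=2,fy=2))
```

```text
2.325 [ 0.34903175 -0.40097032  0.41865217]
3.85 [ 0.45027745 -0.00128894  0.41954682]
5.1917 [0.49193486 0.26130163 0.18210659] [0.49083683 0.2624092  0.18142775] [ 0.06541334  0.71568525 -0.84648346  1.51930219  0.23673581  1.32173789
  0.51873487]
```

View pics/pre.png

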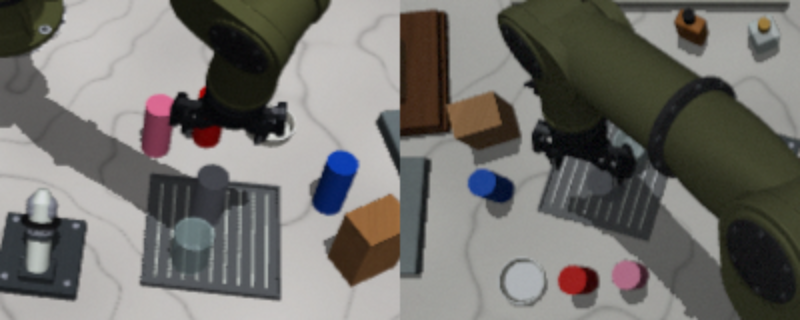

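The gripper is above the grey cup with its jaws along the tray's y, clear of the beaker and the look-alikes. Going down to grasp.

Run:
```python
from h import *
P,q=pose(CUP,Z,YT,20)
ctrl.movel(P,max_speed=.1); s=get_state(); print(s["time"],s["tcp_pos"]-P,s["contact_force"])
ctrl.close_gripper(60); s=get_state(); print(s["time"],s["width"],s["contact_force"],s["tcp_pos"]-P)
ctrl.movel(P+.17*Z,max_speed=.15); ctrl.pause(.2); s=get_state(); print(s["time"],s["width"],s["contact_force"])
for c in CI:
    p,d=vision.grab_frame(c); cv2.imwrite(f"pics/{c}2.png",p)
a=cv2.imread("pics/scene2.png")[90:250,290:490]; b=cv2.imread("pics/top2.png")[130:290,150:350]
cv2.imwrite("pics/held.png",cv2.resize(np.hstack([a,b]),None,fx=2,fy=2))
```

```text
6.7417 [0.0003157  0.0002607  0.00059819] [-0.00377581  0.6115737   0.51177897]
7.2083 0.04464805902400232 [-0.44440084 -1.89307933  5.69865418] [ 1.47840644e-04 -3.80375009e-05  5.21474814e-04]
8.6917 0.04481607650748024 [ 0.4746548   0.81409961 -1.45308257]
```

View pics/held.png

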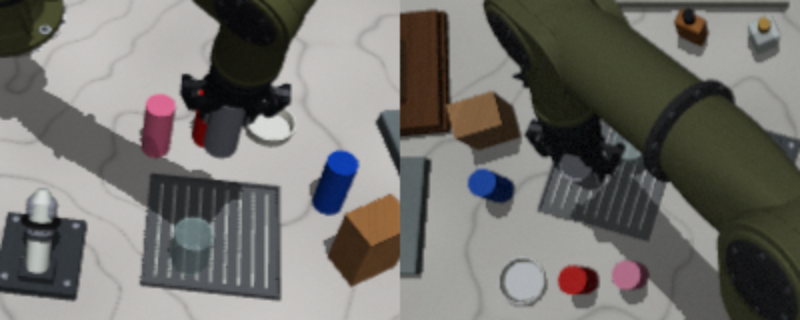

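Run:
```python
from h import *
P,q=pose(TIP+.10*AX,AX,YS,20); print(np.round(ctrl.ik(P,q),2))
ctrl.movep(P,q); P2,_=pose(TIP+.03*AX,AX,YS,20); ctrl.movel(P2,max_speed=.1); ctrl.pause(.2)
s=get_state(); print(s["time"],s["tcp_pos"]-P2,s["qpos"],s["contact_force"])
# actual frame
R=Rot.from_quat(np.array(s["eef_rot"])[[1,2,3,0]]); Rd=Rot.from_quat(q[[1,2,3,0]]); print("rot err",(R*Rd.inv()).as_rotvec())
t=np.linspace(0,2*np.pi,60)[:,None]; ci=np.cos(t)*XS+np.sin(t)*YS
M=TIP+.03*AX+(s["tcp_pos"]-P2)
for c in CI:
    p,d=vision.grab_frame(c); cv2.imwrite(f"pics/{c}3.png",p); np.savez(f"pics/{c}3.npz",p=p,d=d)
    u,v=np.int32(proj(c,TIP+.02*AX)[0]); w=34;S=12
    im=cv2.resize(p[v-w:v+w,u-w:u+w],None,fx=S,fy=S,interpolation=cv2.INTER_CUBIC)
    im=cv2.resize(im,(600,600)); S=600/(2*w)
    cv2.imwrite(f"pics/rawap_{c}.png",im)
    f=lambda X:np.int32(np.round((proj(c,X)-[u-w,v-w]+.5)*S))
    for X,col in((M+.023*ci,(0,255,0)),(M+.1*AX+.023*ci,(0,255,0)),(TIP+.007*ci,(0,0,255)),(TIP-.017*AX+.017*ci,(0,0,255)),(TIP-.06*AX+.028*ci,(255,0,0))): cv2.polylines(im,[f(X)],True,col,1)
    cv2.imwrite(f"pics/ap_{c}.png",im); print(c,u,v)
```

```text
[ 0.55  0.07 -0.87  2.16  0.3   0.74  0.77]
10.7833 [8.17233468e-05 6.41586451e-05 5.02115946e-04] [ 0.43793657  0.23775262 -0.80193281  2.19369693  0.55813742  0.63398098
  0.53183569] [-0.32901206  1.07105749 -1.5932526 ]
rot err [-2.49453356e-04 -9.29961670e-04 -4.18227029e-06]
scene 311 176
top 324 219
```

View pics/ap_scene.png

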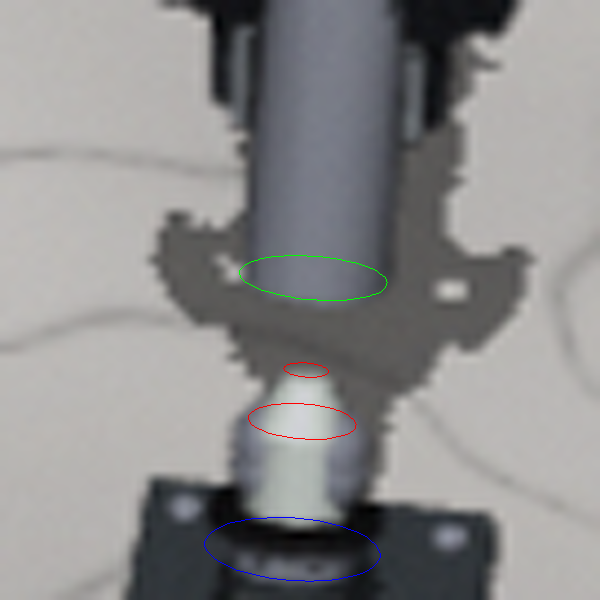

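View pics/ap_top.png

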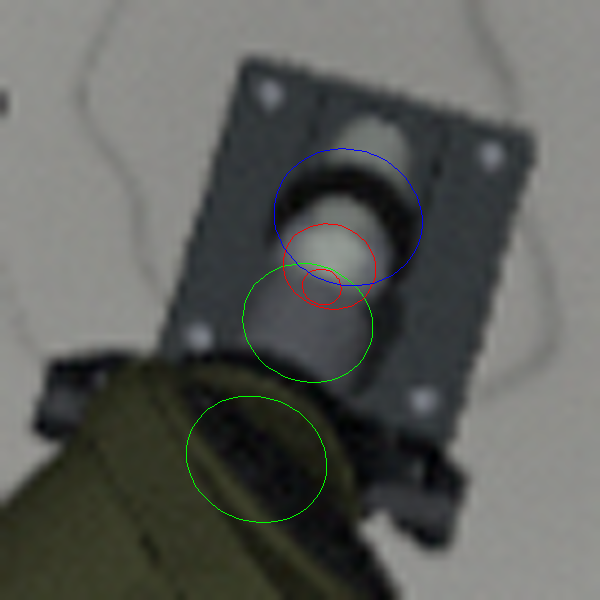

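Run:
```python
from h import *
z=np.load("pics/top3.npz"); p=z["p"]; u,v,w=328,216,20
im=cv2.resize(p[v-w:v+w,u-w:u+w],(760,760//1),interpolation=cv2.INTER_CUBIC)
im=cv2.convertScaleAbs(im,alpha=1.7); im=cv2.resize(im,(600,600)); S=15
cv2.imwrite("pics/rt.png",im)
z=np.load("pics/scene3.npz"); g=cv2.cvtColor(z["p"],7-1).astype(float)
for r in (150,155,160,165,170,174): print(r,np.int32(g[r,298:330]))
for r in (184,186,188,190,192,194,196,198): print(r,np.int32(g[r,298:330]))
```

```text
150 [180 180 147  42  35  78  95  49  52  85  97 106 113 119 124 125 126 124
 123 119 113 107  95  78  65  89  89  34  19  31  62  89]
155 [178 178 177 178 163 127  86  47  73  92 103 109 114 121 126 125 123 121
 120 115 108 103  92  68  66 107  85  22  30  60 123 171]
160 [165 167 168 169 166 166 139  74  83  95 106 110 115 122 125 125 122 122
 117 110 106  96  82  64  68  88  90  87  89  89  96 139]
165 [174 179 179 179 179 174 140  70  89 101 108 114 120 124 124 125 124 121
 115 109 103  90  75  67  79  87  87  88  87 129 179 180]
170 [ 90  89  89  97 102  89  83  80  96 106 111 115 122 124 125 124 120 118
 113 104  97  84  65  70  88  89  89  89  90  89  90 124]
174 [ 90  92  89  91  91  90  87  90  96 107 111 118 123 124 124 123 120 115
 110 100  90  77  70  82  89  88  89  90 129 181 182 158]
184 [182 183 183 183 182 182 164 112 105  92  99 127 149 144 143 127 100  91
  88  86  84  84  83  84  90  91  91 131 184 183 183 184]
186 [183 183 184 183 185 183 183 181 150 108 161 186 202 208 203 183 139  88
  90  90  91  91  90  95 104 133 178 181 183 185 185 184]
188 [183 184 183 184 183 180 156 117 128 159 186 199 210 209 205 191 169 128
  90  93  91  90  98 140 183 179 166 167 178 181 184 184]
190 [182 183 183 185 172 133 106 127 151 184 199 207 209 208 205 194 171 142
 124 105  88  91  99 143 183 183 183 176 164 171 181 183]
192 [182 182 183 184 164 112 101 119 135 152 167 180 192 191 188 178 152 135
 124 108  84  80 131 182 184 182 185 182 181 173 166 176]
194 [182 182 181 181 158  95  98 107 127 154 171 178 181 181 180 162 124 117
 107  90  78  90 131 183 183 183 183 183 183 184 181 171]
196 [130 126 142 166 148  92  89 110 130 158 171 178 183 181 177 161 128 120
 111  91  79 131 184 183 182 184 183 183 183 183 183 185]
198 [108  75  45  17  11  17  52 106 146 164 174 181 182 180 178 157 113  90
  73  51  79 142 168 171 169 171 175 177 177 178 184 184]
```

View pics/rt.png

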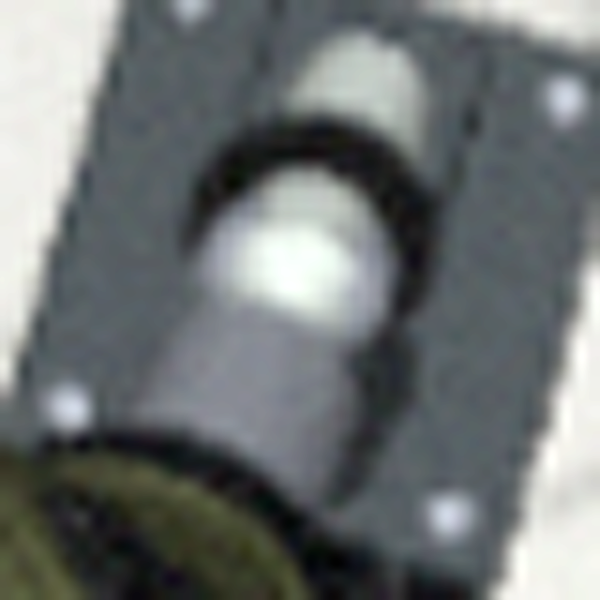

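View pics/rawap_scene.png

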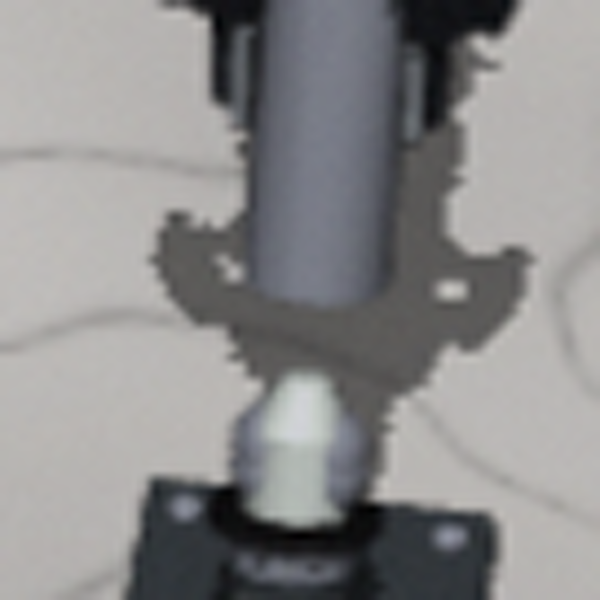

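Run:
```python
from h import *
s=get_state()
for s_ in np.arange(-.06,.11,.01):
    print(round(s_,3),"scene",np.round(proj("scene",TIP+s_*AX)[0],1),"top",np.round(proj("top",TIP+s_*AX)[0],1))
# silhouettes: cup edge lines in scene: lateral half-width per row
z=np.load("pics/top3.npz");d=z["d"];P=cloud("top",d)
# top-depth points on cup in the peg frame
L=(P-TIP)@np.c_[XS,YS,AX]
m=(L[...,2]>.033)&(L[...,2]<.075)&(np.hypot(L[...,0],L[...,1])<.04)&(d>0)
q=L[m]; print("top cup pts",len(q)); r=least_squares(lambda c:np.hypot(q[:,0]-c[0],q[:,1]-c[1])-.023,[0,0],loss='soft_l1',f_scale=.002); print("cup off top",r.x*1000,np.std(r.fun))
z=np.load("pics/scene3.npz");d=z["d"];P=cloud("scene",d);L2=(P-TIP)@np.c_[XS,YS,AX]
m=(L2[...,2]>.033)&(L2[...,2]<.09)&(np.hypot(L2[...,0],L2[...,1])<.035)&(d>0); q=L2[m]
r=least_squares(lambda c:np.hypot(q[:,0]-c[0],q[:,1]-c[1])-.023,[0,0],loss='soft_l1',f_scale=.002); print("cup off scene",len(q),r.x*1000,np.std(r.fun))
for n in("top","scene"):
    d=np.load(f"pics/{n}.npz")["d"]; L=(cloud(n,d)-TIP)@np.c_[XS,YS,AX]
    # peg lower part (between seat and foot) and cone
    m=(L[...,2]>-.11)&(L[...,2]<-.085)&(np.hypot(L[...,0],L[...,1])<.024)&(d>0); q=L[m]
    r=least_squares(lambda c:np.hypot(q[:,0]-c[0],q[:,1]-c[1])-.017,[0,0],loss='soft_l1',f_scale=.002); print(n,"peg low",len(q),r.x*1000)
    m=(L[...,2]>-.045)&(L[...,2]<.006)&(np.hypot(L[...,0],L[...,1])<.026)&(d>0); q=L[m]
    def rad(zz): return np.where(zz>-.017,.007+.01*(-zz/.017),.017)
    r=least_squares(lambda c:np.hypot(q[:,0]-c[0],q[:,1]-c[1])-rad(q[:,2]),[0,0],loss='soft_l1',f_scale=.002); print(n,"peg top",len(q),r.x*1000)
```

```text
-0.06 scene [309.6 203.6] top [328.9 209.1]
-0.05 scene [309.9 200.3] top [328.4 210.4]
-0.04 scene [310.1 197. ] top [327.9 211.7]
-0.03 scene [310.4 193.6] top [327.4 213. ]
-0.02 scene [310.6 190.2] top [326.9 214.3]
-0.01 scene [310.9 186.8] top [326.4 215.6]
0.0 scene [311.1 183.4] top [325.9 217. ]
0.01 scene [311.4 179.9] top [325.4 218.3]
0.02 scene [311.7 176.5] top [324.9 219.7]
0.03 scene [311.9 173. ] top [324.3 221.2]
0.04 scene [312.2 169.5] top [323.8 222.6]
0.05 scene [312.5 166. ] top [323.3 224. ]
0.06 scene [312.7 162.5] top [322.7 225.5]
0.07 scene [313.  158.9] top [322.1 227. ]
0.08 scene [313.3 155.4] top [321.6 228.6]
0.09 scene [313.5 151.8] top [321.  230.1]
0.1 scene [313.8 148.2] top [320.4 231.7]
top cup pts 97
cup off top [-1.72448044  0.06111652] 0.0008065850754165154
cup off scene 373 [-0.24762149  1.6240443 ] 0.00274916182613355
top peg low 37 [-1.37681207 -0.91097455]
top peg top 167 [-0.12226727 -0.59707435]
scene peg low 104 [0.1926056  0.79616192]
scene peg top 214 [1.06504188 1.5548839 ]
```

Run:
```python
from h import *
off={"top":(-.5,-.7),"scene":(.8,1.2)}
for n in("top","scene"):
    d=np.load(f"pics/{n}.npz")["d"]; L=(cloud(n,d)-TIP)@np.c_[XS,YS,AX]; o=off[n]
    r=np.hypot(L[...,0]-o[0]/1000,L[...,1]-o[1]/1000); m=(r>.0195)&(r<.0285)&(L[...,2]<-.035)&(L[...,2]>-.09)&(d>0)
    print(n,m.sum(),np.histogram(L[m][:,2]*1000,bins=np.arange(-90,-34,3)))
    m2=m&(r>.021)&(r<.026); print(np.round(np.sort(L[m2][:,2]*1000)[::-1],0)[:60])
# seat ellipse in scene: dark extremes
g=cv2.cvtColor(np.load("pics/scene.npz")["p"],6).astype(int)
for r in range(195,212): print(r,g[r,296:324])
```

```text
top 75 (array([ 0,  0,  0,  0,  0,  0,  2,  2,  1,  1,  0,  0,  0, 13, 22, 25,  9,
        0]), array([-90, -87, -84, -81, -78, -75, -72, -69, -66, -63, -60, -57, -54,
       -51, -48, -45, -42, -39, -36]))
[-39. -39. -40. -41. -41. -42. -42. -42. -42. -42. -42. -43. -44. -44.
 -44. -44. -45. -45. -45. -45. -46. -46. -46. -46. -47. -47. -47. -47.
 -47. -48. -48. -49. -49. -49. -49. -49. -49. -50. -61. -64. -69.]
scene 122 (array([ 0,  1,  1,  0,  3,  0,  8, 11, 12,  6,  9,  6,  5, 11, 36,  8,  1,
        3]), array([-90, -87, -84, -81, -78, -75, -72, -69, -66, -63, -60, -57, -54,
       -51, -48, -45, -42, -39, -36]))
[-44. -44. -44. -45. -45. -45. -45. -45. -46. -46. -46. -46. -46. -46.
 -46. -47. -47. -47. -47. -47. -47. -47. -47. -47. -48. -48. -49. -52.
 -52. -53. -53. -54. -55. -55. -56. -56. -58. -58. -59. -61. -62. -62.
 -62. -63. -64. -64. -65. -67. -68. -68. -68. -69. -69. -69. -70. -71.]
195 [170 172 174 172 176 181 161 109 102 118 134 155 168 177 181 178 174 160
 124 110 101  90 128 180 181 180 181 180]
196 [ 93 106 127 127 140 165 145  89  87 107 129 154 170 176 180 178 1
[... 937 characters left out ...]
50 42 52 84 81 57 74 82 67 69 70 65 58 61 55 48 34 34 50
 51 51 52 53]
206 [ 53  53  50  53  52  43  25  47  78  84  77 101 113 106 105  93  67  77
  92  73  52  26  27  36  51  51  53  53]
207 [ 53  51  50  52  52  43  24  28  42  65  87  91 100  99 101  98  97  92
  82  65  42  22  26  32  50  52  52  52]
208 [52 51 51 51 51 39 25 32 39 42 44 45 50 61 60 61 59 49 38 34 26 21 24 25
 37 51 51 53]
209 [54 52 52 51 45 26 24 35 54 51 49 47 49 48 48 45 43 43 41 37 26 24 27 35
 52 52 53 56]
210 [53 53 51 53 51 44 26 59 99 99 95 87 87 76 61 57 55 55 61 61 23 23 25 34
 52 50 54 51]
211 [ 53  52  52  53  51  43  27  63 123 149 165 172 180 164 119 115 109 100
  90  65  24  24  26  38  51  50  52  53]
```

```bash
cat >> h.py <<'E'
DX,DY=.0009,-.0005
F=np.c_[XS,YS,AX]
def go(s,v=.03,dx=None,dy=None):
    P,q=pose(TIP+s*AX+(DX if dx is None else dx)*XS+(DY if dy is None else dy)*YS,AX,YS,20); ctrl.movel(P,frame=None,max_speed=v); return P
def rep(P,n=4):
    f=[];e=[]
    for _ in range(n):
        ctrl.pause(.02); t=get_state(); f.append(t["contact_force"]@F); e.append((t["tcp_pos"]-P)@F)
    return t["time"],np.mean(f,0),np.mean(e,0)*1000,t["wrist_torque"]@F,t["width"]*1000
E
python3 - <<'E'
from h import *
np.set_printoptions(precision=2,suppress=True)
P=go(.03); print("free",*rep(P,8))
P=go(.005,.06); print("0.005",*rep(P,6))
for s in(-.004,-.010,-.014,-.018):
    P=go(s,.04); r=rep(P); print(s,*r)
    if np.linalg.norm(r[1][:2])>15 or r[1][2]>30: print("STOP");break
E
```

```text
free 11.2667 [-0.68 -0.11 -0.96] [ 0.09 -0.07  0.04] [-0.02  0.35 -0.  ] 44.9819386993492
0.005 11.9333 [-0.52 -0.17 -0.99] [-0.06  0.18  0.16] [ 0.02  0.37 -0.08] 45.032314280066146
-0.004 12.375 [-1.07 -0.04 -1.02] [-0.15  0.01 -0.1 ] [ 0.01  0.36 -0.03] 44.76442980196319
-0.01 12.7417 [-0.68  0.26 -0.73] [-0.15  0.   -0.12] [ 0.01  0.33 -0.  ] 44.4516604725275
-0.014 13.0583 [-0.82  0.08 -1.02] [-0.09 -0.01 -0.1 ] [ 0.02  0.38 -0.02] 44.77336520894875
-0.018 13.375 [-0.8   0.02 -2.29] [ 0.05 -0.01 -0.19] [ 0.02  0.26 -0.05] 44.98670231363049
```

Run:
```python
from h import *
np.set_printoptions(precision=2,suppress=True)
for s in(-.020,-.022,-.024,-.027,-.030,-.033,-.036):
    P=go(s,.03); r=rep(P); print(s,*r)
    if np.linalg.norm(r[1][:2])>15 or r[1][2]>25: print("STOP");break
```

```text
-0.02 13.6917 [-0.55  0.18 -3.77] [ 0.01 -0.03 -0.15] [0.06 0.19 0.02] 44.9385044962129
-0.022 14.0083 [-0.95 -0.23 -4.89] [ 0.01 -0.03 -0.22] [ 0.13  0.16 -0.03] 44.932512776098605
-0.024 14.325 [-1.21  0.38 -5.81] [ 0.   -0.07 -0.22] [-0.02  0.13 -0.03] 44.51787572272197
-0.027 14.6417 [-0.58  0.61 -6.59] [ 0.05 -0.05 -0.26] [ 0.03  0.04 -0.02] 44.97763192051394
-0.03 14.9583 [-0.94  0.49 -5.73] [-0.01 -0.05 -0.21] [ 0.02  0.08 -0.06] 44.63856777720056
-0.033 15.275 [-1.24  0.29 -6.63] [-0.03 -0.05 -0.22] [0.08 0.16 0.07] 44.9824683964521
-0.036 15.5917 [-1.33  0.34 -6.59] [-0.02 -0.05 -0.22] [ 0.07  0.17 -0.05] 44.7170816128956
```

Run:
```python
from h import *
np.set_printoptions(precision=2,suppress=True)
for s,v in((-.0365,.03),(-.037,.03),(-.0375,.005),(-.038,.005),(-.0385,.002)):
    t0=get_state()["time"]; P=go(s,v); print(s,get_state()["time"]-t0)
    for _ in range(4):
        t=get_state(); print("   ",round(t["time"],3),t["contact_force"]@F,(t["tcp_pos"]-P)@F*1000,t["qd"].max()); ctrl.pause(.01)
```

```text
-0.0365 0.25
    15.842 [-1.1   0.51 -1.92] [-0.07  0.    0.12] 0.0012498002003299472
    15.85 [-2.2  -1.02 -1.16] [-0.03  0.02  0.12] 0.0014389380939991304
    15.858 [-1.31  0.63 -0.85] [-0.04  0.02  0.12] 0.0022991952206724824
    15.867 [-0.48 -0.21 -0.83] [-0.03  0.02  0.13] 0.0011239536701945609
-0.037 0.25
    16.125 [-0.74 -0.31  5.22] [-0.04  0.09  0.21] 0.0028108010637282986
    16.133 [-1.24  0.69  4.45] [-0.05  0.06  0.21] 0.0018210141738132098
    16.142 [-1.26 -0.08  5.64] [-0.08  0.08  0.22] 0.002118608284585148
    16.15 [-1.36 -0.75  5.1 ] [-0.06  0.08  0.2 ] 0.0015544268478116716
-0.0375 0.25
    16.408 [-0.43  0.25  5.39] [-0.03  0.06  0.04] 0.0004601155638056338
    16.417 [-1.4  -0.38  5.67] [-0.03  0.03  0.03] 0.00199919102420986
    16.425 [-1.09 -1.11  5.33] [-0.    0.03  0.03] 0.0011818751968510166
    16.433 [-0.22 -0.37  5.63] [-0.02  0.05  0.02] 0.001457691353798514
-0.038 0.25
    16.692 [-0.6  -0.29  3.55] [ 0.   -0.02 -0.08] 0.0014881724820413763
    16.7 [-0.83  0.57  3.33] [ 0.03  0.01 -0.08] 0.0022624879820416126
    16.708 [-0.53 -0.1   3.59] [ 0.02  0.02 -0.07] 0.001864216296943872
    16.717 [-1.08 -0.32  3.83] [ 0.01  0.04 -0.09] 0.0014531129494642335
-0.0385 0.3166999999999973
    17.042 [-0.87 -0.27  4.29] [-0.03  0.02 -0.04] 0.0016058828832880285
    17.05 [-1.33 -0.9   3.92] [ 0.03 -0.02 -0.04] 0.0025833796837843757
    17.058 [-0.88  1.09  3.87] [ 0.01  0.01 -0.04] 0.0012974848737839113
    17.067 [-1.02 -0.08  3.82] [ 0.03  0.02 -0.04] 0.0017853585574346337
```

Run:
```python
from h import *
np.set_printoptions(precision=2,suppress=True)
for s in np.arange(-.039,-.0476,-.0005):
    P=go(s,.0025); f=[];e=[]
    for _ in range(3):
        t=get_state(); f.append((t["contact_force"]@F)); e.append((t["tcp_pos"]-P)@AX*1000); ctrl.pause(.005)
    f=np.mean(f,0); z=((t["tcp_pos"]-pose(TIP,AX,YS,20)[0])@AX)*1000
    print(round(s*1000,1),"z",round(z,2),f,round(t["time"],2))
    if f[2]>12: print("STOP");break
```

```text
-39.0 z -39.02 [-1.47 -0.09  4.51] 17.41
-39.5 z -39.55 [-1.08 -0.3   4.67] 17.75
-40.0 z -40.05 [-0.84  0.01  3.88] 18.09
-40.5 z -40.55 [-0.9  -0.01  3.46] 18.43
-41.0 z -41.01 [-1.28 -0.63  4.63] 18.77
-41.5 z -41.54 [-1.13 -0.08  4.59] 19.12
-42.0 z -42.05 [-0.69  0.14  4.53] 19.46
-42.5 z -42.57 [-1.16  0.27  3.27] 19.8
-43.0 z -43.02 [-0.14 -0.14  5.11] 20.14
-43.5 z -43.52 [-0.65 -0.03  4.7 ] 20.48
-44.0 z -44.04 [-0.69  0.42  4.84] 20.82
-44.5 z -44.51 [-0.63 -0.12  4.74] 21.17
-45.0 z -44.99 [-0.32  0.06  5.76] 21.51
-45.5 z -45.5 [-1.69  0.14  5.62] 21.85
-46.0 z -45.96 [-1.   -0.05  6.99] 22.19
-46.5 z -46.46 [-0.8   0.05  6.44] 22.53
-47.0 z -46.97 [-0.66 -0.63  7.21] 22.88
-47.5 z -47.47 [-1.07 -0.6   7.39] 23.22
```

Run:
```python
from h import *
np.set_printoptions(precision=2,suppress=True)
for s in np.arange(-.048,-.0501,-.0005):
    P=go(s,.0025); f=[]
    for _ in range(3):
        t=get_state(); f.append((t["contact_force"]@F)); ctrl.pause(.005)
    f=np.mean(f,0); z=((t["tcp_pos"]-pose(TIP,AX,YS,20)[0])@AX)*1000
    print(round(s*1000,1),"z",round(z,2),f,round(t["time"],2))
    if f[2]>11: print("STOP");break
p,d=vision.grab_frame("scene"); cv2.imwrite("pics/scene4.png",p); np.savez("pics/scene4.npz",p=p,d=d)
cv2.imwrite("pics/s4.png",cv2.resize(p[165:225,280:340],(600,600),interpolation=2))
```

```text
-48.0 z -47.94 [ 0.02 -0.54  7.71] 23.56
-48.5 z -48.42 [-0.94 -0.25  6.65] 23.9
-49.0 z -48.9 [-0.88 -0.18  7.83] 24.24
-49.5 z -49.41 [-0.48 -0.99  7.71] 24.58
-50.0 z -49.86 [-0.91 -0.85  8.61] 24.93
```

View pics/s4.png

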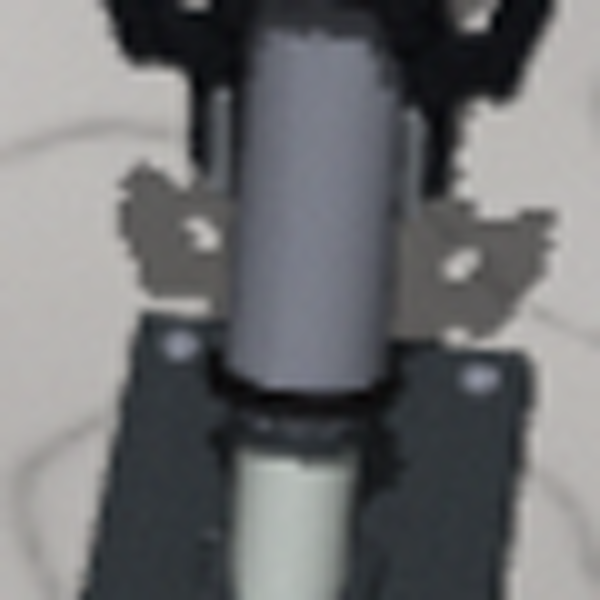

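Run:
```python
from h import *
from scipy.optimize import minimize_scalar
A,B=[cv2.cvtColor(np.load(f"pics/{n}.npz")["p"],6).astype(float) for n in("scene","scene4")]
for r in range(200,214): print(r,np.int32(A[r,298:322:2]),np.int32(B[r,298:322:2]))
# left/right tips of the seat (outside cup): dark(<25) centroid
# row of outer-edge extremes outside the cup: columns 299-303 and 318-321
for nm,G in(("before",A),("after",B)):
    for c in range(300,303):
        k=np.arange(196,212); w=np.clip(30-G[k,c],0,None); print(nm,c,round((k*w).sum()/max(w.sum(),1),2),int(w.sum()))
    for c in range(317,321):
        k=np.arange(196,212); w=np.clip(30-G[k,c],0,None); print(nm,c,round((k*w).sum()/max(w.sum(),1),2),int(w.sum()))
```

```text
200 [111  33   9  22 117 161 175 165 137  33  16  34] [113  41  49 101 115 125 126 120 111  88  47  30]
201 [ 58  44  13  15  24  56 123 109  66  11  13  34] [ 57  35  44 100 114 126 124 120 109  88  45  46]
202 [53 48 24 17 17 15 14 16 14 15 13 39] [ 57  34  19  77 112 124 124 118 106  86  40  39]
203 [52 52 47 26 21 19 17 19 18 17 23 53] [ 52  44  14  21  92 115 116 110  99  76  15  33]
204 [53 51 48 53 40 35 28 30 29 28 33 51] [53 48 21 17 15 21 41 46 35 13 15 46]
205 [53 52 42 84 57 82 69 65 61 48 34 51] [53 55 43 21 17 20 18 19 18 15 20 54]
206 [ 50  52  25  78  77 113 105  67  92  52  27  51] [55 54 44 44 41 34 29 26 25 22 36 53]
207 [ 50  52  24  42  87 100 101  97  82  42  26  50] [52 53 35 36 78 61 59 51 49 31 37 54]
208 [51 51 25 39 44 50 60 59 38 26 24 37] [52 46 26 38 45 53 58 59 33 27 23 53]
209 [52 45 24 54 49 49 48 43 41 26 27 52] [52 47 25 56 51 51 49 45 44 26 25 53]
210 [51 51 26 99 95 87 61 55 61 23 25 52] [ 52  54  24 102  98  90  61  57  65  27  25  51]
211 [ 52  51  27 123 165 180 119 109  90  24  26  51] [ 55  53  30 125 170 182 121 112  92  24  27  39]
212 [ 51  51  44 124 166 179 176 160 115  25  40  51] [ 53  53  43 130 170 184 182 165 122  26  26  52]
213 [ 51  53  46 127 167 178 176 158 110  23  53  50] [ 53  53  48 131 171 184 182 163 113  27  30  53]
before 300 0.0 0
before 301 200.15 61
before 302 201.8 111
before 317 203.43 130
before 318 202.86 95
before 319 201.04 56
before 320 0.0 0
after 300 0.0 0
after 301 202.14 72
after 302 204.76 51
after 317 206.34 64
after 318 205.65 60
after 319 202.04 45
after 320 199.0 1
```

The seat's lower edge has moved about 2.05 px down in the scene view, which is roughly 6.1 mm. The force ramp puts first contact near -44.5 mm, which gives about 5.4 mm. Both are close to half-way, so I'm releasing the cup.

Run:
```python
from h import *
np.set_printoptions(precision=2,suppress=True)
ctrl.ungrasp(); ctrl.pause(.1); t=get_state(); print(t["time"],t["width"],t["contact_force"]@F)
p,d=vision.grab_frame("scene"); np.savez("pics/scene5.npz",p=p,d=d)
B=cv2.cvtColor(p,6)
for r in range(200,214): print(r,np.int32(B[r,298:322:2]))
cv2.imwrite("pics/s5.png",cv2.resize(p[165:225,280:340],(600,600),interpolation=2))
```

```text
25.5667 0.0855062232069875 [-0.38  0.11 -0.07]
200 [114  42  47 102 115 127 125 121 109  89  48  50]
201 [ 60  33  44  97 114 127 127 119 109  88  41  38]
202 [ 55  36  16  79 107 126 126 118 107  80  22  39]
203 [ 53  43  13  18  53 123 114 107 100  38  13  35]
204 [54 50 26 15 17 15 21 17 16 14 13 49]
205 [52 52 44 27 22 20 22 18 19 19 18 54]
206 [53 54 44 49 47 47 33 28 32 27 38 53]
207 [54 53 36 42 76 93 57 57 51 30 35 53]
208 [53 46 24 41 45 54 63 60 39 27 28 53]
209 [53 48 22 56 52 48 48 45 39 30 23 53]
210 [ 52  53  27 103  97  91  61  55  63  24  24  54]
211 [ 54  54  29 124 169 185 123 113  91  26  28  54]
212 [ 54  53  45 129 169 183 181 164 119  28  34  53]
213 [ 53  53  47 133 172 183 183 163 113  28  31  52]
```

View pics/s5.png

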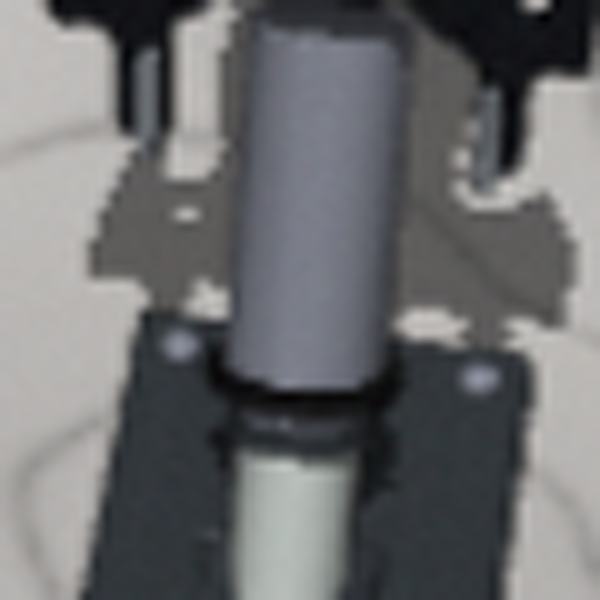

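```bash
cat >> h.py <<'E'
def seatrow(G):
    G=cv2.GaussianBlur(G.astype(np.float32),(1,3),0) if 0 else G.astype(float); out=[]
    for c in range(305,318):
        col=G[:,c]; r0=202+int(np.argmin(col[202:206]))
        for r in range(r0,210):
            if col[r]<=30<col[r+1]: out.append(r+(30-col[r])/(col[r+1]-col[r])); break
        else: out.append(np.nan)
    return np.array(out)
E
python3 - <<'E'
from h import *
np.set_printoptions(precision=2,suppress=True)
Gs={n:cv2.cvtColor(np.load(f"pics/{n}.npz")["p"],6) for n in("scene","scene3","scene4","scene5")}
a=seatrow(Gs["scene"])
for n in Gs: r=seatrow(Gs[n]); print(n,r,np.nanmedian(r-a),np.nanmean(r-a))
# predicted mm/px at lower seat edge: 
k=lambda s:proj("scene",TIP-s*AX-.028*-XS)[0]
print(proj("scene",TIP-.052*AX+.028*XS)[0],proj("scene",TIP-.058*AX+.028*XS)[0])
E
```

```text
scene [203.27 203.47 203.75 203.69 204.03 204.05 204.   204.   204.15 204.03
 204.17 204.1  204.64] 0.0 0.0
scene3 [203.24 203.42 203.75 203.69 204.05 204.05 203.82 203.91 204.09 204.09
 204.1  204.16 204.5 ] -0.027851458885947977 -0.03664929091777061
scene4 [205.43 205.54 206.   205.71 206.06 206.03 206.04 206.16 206.16 206.21
 206.6  206.89    nan] 2.1136615577404854 2.1768284871181174
scene5 [205.15 205.32 205.38 205.37 205.62 205.73 206.06 206.07 206.04 205.85
 206.09    nan    nan] 1.846315789473664 1.8249438338090676
[308.52 204.42] [308.37 206.45]
```

The seat now sits about 5.4 mm down by vision. The cup came back about 0.9 mm when the fingers opened. That is still about half-way, so I'm retreating along the peg axis.

Run:
```python
from h import *
np.set_printoptions(precision=2,suppress=True)
P,q=pose(TIP-.0499*AX,AX,YS,20)
for s in(-.03,.0,.08):
    go(s,.06); t=get_state(); print(t["time"],t["contact_force"]@F)
ctrl.movel(t["tcp_pos"]+np.array([-.03,0.05,.10])); t=get_state(); print(t["time"],t["qpos"])
a=seatrow(cv2.cvtColor(np.load("pics/scene.npz")["p"],6))
for i in range(2):
    p,d=vision.grab_frame("scene"); r=seatrow(cv2.cvtColor(p,6)); print(np.nanmedian(r-a),np.nanmean(r-a)); ctrl.pause(.8)
np.savez("pics/scene6.npz",p=p,d=d); cv2.imwrite("pics/s6.png",p)
print(get_state()["time"])
p,d=vision.grab_frame("top"); cv2.imwrite("pics/t6.png",p)
```

```text
26.1 [ 0.34 -0.84 -0.8 ]
26.75 [-0.58 -0.38 -1.44]
28.2333 [ 0.05  0.54 -0.13]
29.15 [ 0.56 -0.06 -0.91  2.    0.13  0.97  0.87]
1.942982456140328 1.8957113711409683
1.9013157894736707 1.8850025131409842
30.85
```

View pics/s6.png

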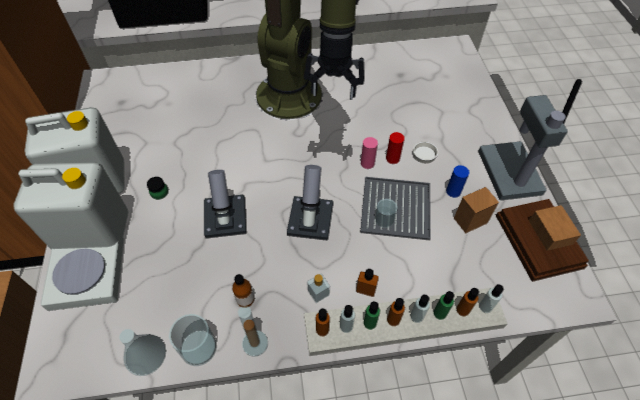

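The cup hangs on the peg at (312,185). The seat has moved 1.9 px, about 5.6 mm, and stays put over 0.8 s. The bystanders are where they were and the robot is clear, so I'm handing in.

```bash
python3 -c "
from station import ticket,get_state
ticket.close_job(); print(get_state()['time'])"
```

```text
the job is handed in; nothing more can be done
the job is handed in; nothing more can be done
```

The grey steel cup from the drip tray now hangs mouth-down on the empty slanted peg. Its rim is pressing the rubber seat about half-way in. I handed the job in at about 31 s.

- **Seat depth:** After I let go, the camera showed the seat pressed about 5.6 mm, unchanged between two pictures 0.8 s apart.
- **Disagreement:** The force readings point to a little less, roughly 4.6 mm. They put first contact about 44.5 mm below the tip, so I had pressed about 5.4 mm by force and 6.3 mm by camera. The cup then came back about 0.9 mm when the fingers opened. I left it there, since both values are near half-way and well short of the end stop.
- **Forces:** The highest force I read along the peg while sliding on and pressing was about 9 N.
- **Last checks:** In the final scene picture the gripper was clear and touching nothing, and the other things were where they started. I took a final top picture but did not look at it.

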